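# Put the ink bottles away in the rack

### The arm

A 6-joint arm with a two-finger parallel gripper is mounted at the origin on the work surface. World frame = base frame: x ahead of the robot, y to its left, z up, the work surface at z = 0. Lengths are in m, angles in rad, forces in N, time in s.
With the tool pointing down it reaches from about 0.35 to 0.925 m from the base axis. Payload 6.4 kg.
Tool frame: the origin (TCP) lies midway between the tips of the shut fingers; the grasp point (between the pads) lies 19 mm behind it; z points along the fingers, y is the line along which they close (so a half turn about z gives the same grasp; the last joint's range is limited). The gripper opens to 94 mm and grips with 3 to 60 N. Pads are 16 mm wide; open, the fingers measure 119 mm over their backs; the gripper's body (75 mm by 177 mm) begins 78 mm behind the grasp point.
Start: joints at [-1.312, 0.245, 1.558, -0, 1.339, -0.174], TCP at [0.273, -0.59, 0.205] pointing down, gripper open.
Joint ranges: [-3.13, 3.13], [-1.02, 2.26], [0.13, 2.54], [-0.95, 4.09], [0.21, 2.88], [-2.74, 2.74]. Speed limits (rad/s): [2.57, 2.57, 3.14, 3.14, 3.14, 3.14].

### API

Orientations are given as a unit quaternion [x, y, z, w].
In Python, from station import manip, cams gives the robot as it stands.
- The arm moves only by the tool play_rows, never from a script. Its argument "motion" is a list of rows, each an object with "claw": the closure, from 0 (fully open) to 1 (shut); "travel": the shift along the tool's x, y, z scaled (see below), a list of three; "spin": the turn about the tool's z scaled (see below). In form: [{"claw": claw, "travel": [x, y, z], "spin": spin}, ...]. A call has 1 to 20 rows; each row shifts and turns the commanded pose from where the row before left it, along the tool's axes as they then stand; what a row does not reach is not made up. The controller multiplies each number of a shift by 600 mm and each number of a turn by 60 degrees. A row lasts 1/10 s, in which the tool goes at most 50 mm and 8.59 degrees, less where a joint would pass 70% of its speed; a pose out of reach is approached as far as the arm can. A call with a number of a shift or a turn outside -1 to 1 is refused whole. A call with a gripper value outside its range is refused whole. The fingers move at their own pace and stop on an object; "force" is the grip in N (left out, the last holds). Time passes only in rows, so rows that do not move let the fingers close. It gives the time, the measured TCP pose, the force, the opening and the grip force at its end, in the units of the state.
- manip.get_obs(): the state, without advancing time (a new reading comes with each control period).
- cams.grab_frame(name): name is "side" or "top" or "wrist"; returns (picture, depth): 420x560x3 uint8, red, green, blue; 420x560 float32, m along the optical axis (not along the pixel's ray), 0 where there is no reading.
- cams.camera_params(name): a dict with "fov_y" (degrees; the focal length in pixels is half the picture's height over the tangent of half this angle, whatever the lens; pixels are square), "cx", "cy" (the principal point, pixels), "cam_to_world" (4x4, takes a point from camera to world coordinates). Camera axes: x right, y up, looking along -z (the intrinsics and any distortion apply to the point x, -y, -z); pixel columns grow to the right and rows downward; lengths in m; the calibration is good to about 2 mm. A picture is of the moment at which its call begins: read the wrist's pose just before it. camera_params takes no time and is no camera call; for the wrist camera it gives the pose at the moment of the call.
- manip.hand_in(): hands the job in; it is judged then, once.
The state is a dict: "time_s": time; "joint_positions": joint angles; "joint_velocities": joint speeds; "joint_efforts": joint torques, N m; "tool_pos": TCP position; "tool_rot": TCP orientation; "wrist_force": force on the tool from outside, world axes, zero at the start; "wrist_torque": the same for the moment, N m; "finger_gap": finger opening in m; "grip_force": force on a finger pad.
Only numpy, scipy, OpenCV 4.12 (cv2) and the standard library are available. Lean on these libraries where they do the work, as an engineer would, in place of code of your own. Each camera call takes 0.05 s, during which the arm holds its last target. There are 200 camera calls.

### The job

Put the three ink bottles away in the wooden rack on the desk: slide them one after another over the desk, upright and without lifting them, through the rack's open mouth into single file between its rails, the tallest first (at the closed end), then the middle one, then the shortest. Then swing the steel gate fully shut across the mouth behind the last bottle and let go of it. Leave the mug, the pen pot and the tape roll where they are.

Things in the scene. Friction and masses are not known exactly. Their poses are not given: they have to be found in the camera images.
- rack: Rack fixed to the desk: two brown wooden rails, 15 mm high, 8 mm thick, bare desk between them. Origin on the desk at the middle of the open mouth. Its -y axis points into the lane, +y out of the mouth, x across. Lane 50 mm wide inside, widening evenly to 68 mm over the last 30 mm before the mouth.
- lane_end (a point): Middle of the inner face of the rack's closed end, on the desk: 140 mm inside the mouth (rack y -140 mm). The end block is 30 mm high. Three bottles in a row take 132 mm, so when the gate shuts the shortest bottle's centre is 14 to 30 mm inside the mouth.
- gate (a joint): Angle of the steel gate, rad: 0 = shut, square across the mouth against a stop; opens outwards to at most 3.0, swung back to the rack's +x side. Starts wide open; light friction (0.02 N m), stays where left. A flat bar 8 mm thick, 6 to 15 mm above the desk, reaching 100 mm from its hinge. At angle q it points from the hinge along (-cos q, +sin q) in rack x, y.
- gate_hinge (a point): Point on the gate's vertical hinge axis at desk height: rack x +50, y +12 mm, on a post 18 mm high. Fixed to the rack.
- gate_pin (a point): Point on the axis of the gate's upright round steel handle pin, 12 mm below its top. The pin is 12 mm in diameter, reaches up to 78 mm above the desk and stands on the bar 75 mm from the hinge axis; this point is 66 mm above the desk.
- tall_bottle: Tallest black ink bottle, upright and round: 80 mm tall in all, body 44 mm diameter and straight-sided up to 63 mm, then a black screw cap 36 mm diameter and 14 mm high; white blank label; about 0.1 kg. Origin at the centre of its underside, z up its axis.
- medium_bottle: Middle-sized black ink bottle, upright and round: 64 mm tall in all, body 44 mm diameter and straight-sided up to 47 mm, then a black screw cap 36 mm diameter and 14 mm high; white blank label; about 0.1 kg. Origin at the centre of its underside, z up its axis.
- short_bottle: Shortest black ink bottle, upright and round: 48 mm tall in all, body 44 mm diameter and straight-sided up to 31 mm, then a black screw cap 36 mm diameter and 14 mm high; white blank label; about 0.1 kg. Origin at the centre of its underside, z up its axis.
- mug: Bystander: white ceramic mug, 80 mm across, 85 mm high, handle on its +y side. Origin at the centre of its underside.
- pen_pot: Bystander: aluminium pot 72 mm across, 95 mm high, with pens standing up to about 190 mm. Origin at the centre of its underside.
- tape_roll: Bystander: roll of brown tape lying flat, 90 mm across, 22 mm high. Origin at the centre of its underside.

How it is judged:
On the way, in this order (a step that is already met when the one before it is completed fails the run):
1. the tallest bottle stands upright between the rails (x of tall_bottle in the frame of rack between -0.012 and 0.012 m and y of tall_bottle in the frame of rack between -0.135 and 0 m and angle between tall_bottle's own z axis and vertical below 0.15 rad), for 0.1 s.
2. the middle-sized bottle stands upright between the rails (x of medium_bottle in the frame of rack between -0.012 and 0.012 m and y of medium_bottle in the frame of rack between -0.135 and 0 m and angle between medium_bottle's own z axis and vertical below 0.15 rad), for 0.1 s.
3. the shortest bottle stands upright between the rails (x of short_bottle in the frame of rack between -0.012 and 0.012 m and y of short_bottle in the frame of rack between -0.135 and 0 m and angle between short_bottle's own z axis and vertical below 0.15 rad), for 0.1 s.
4. the gate is shut (value of joint gate below 0.1 rad), for 0.2 s.
At the end, for the whole second after the job is handed in: All three bottles stand upright (0.1 rad) and still on the desk between the rails in single file: tallest at the closed end, middle one next, shortest nearest the mouth, each within 15 mm of its place along the lane; the gate is shut to within 0.10 rad and at rest (value of joint gate below 0.1 rad and velocity of joint gate below 0.05 rad/s and x of tall_bottle in the frame of rack between -0.007 and 0.007 m and y of tall_bottle in the frame of rack between -0.126 and -0.097 m and angle between each of tall_bottle, medium_bottle, short_bottle's own z axis and vertical below 0.1 rad and height (world z) of each of tall_bottle, medium_bottle, short_bottle below 0.004 m and linear speed of each of tall_bottle, medium_bottle, short_bottle below 0.02 m/s and x of medium_bottle in the frame of rack between -0.007 and 0.007 m and y of medium_bottle in the frame of rack between -0.082 and -0.053 m and x of short_bottle in the frame of rack between -0.012 and 0.012 m and y of short_bottle in the frame of rack between -0.038 and -0.008 m); the robot touches nothing.
It fails at once if a bottle is lifted more than 12 mm off the desk (height (world z) of any of tall_bottle, medium_bottle, short_bottle above 0.012 m).
It fails at once if a bottle is tipped by more than 0.5 rad (angle between any of tall_bottle, medium_bottle, short_bottle's own z axis and vertical above 0.5 rad).
It fails at once if the mug, pen pot or tape roll is moved by more than 30 mm (distance of any of mug, pen_pot, tape_roll from where it was at the start of the episode above 0.03 m).
It also fails if it takes over 72 s, if anything falls off the work surface, if the arm or the gripper's body presses on something with over 40 N, if the wrist force passes 120 N, or if a joint passes its speed limit or range.

## Working session

There is one attempt and no reset: what is moved stays moved. The work goes in short steps, Python scripts to look and compute and a tool call to move; the robot and the scene stay as the last step left them, time stands still between calls to the robot, and variables do not carry over. Pictures are saved under pics/ and viewed, at most 10 in all, crops included, and the job is handed in when it is done.

Besides the shell and the picture viewer there is one more tool, called after "Call:" as name(argument=value, ...) on one line, values as JSON. play_rows: Moves the arm, as the interface text tells. Shifts and turns lie within -1 to 1; 1 stands for 600 mm of shift or 60 degrees of turn. Its arguments: {"type":"object","properties":{"motion":{"type":"array","items":{"type":"object","properties":{"claw":{"type":"number"},"travel":{"type":"array","items":{"type":"number"}},"spin":{"type":"number"}}}},"force":{"type":"number"}},"required":["motion"]}

```bash
mkdir -p pics; ls; cat > h.py <<'E'
import numpy as np,cv2
from station import manip,cams
def grab(n,save=None):
    P=cams.camera_params(n);im,d=cams.grab_frame(n)
    if save: cv2.imwrite('pics/'+save,im[:,:,::-1])
    return im,d,P
def rays(P,uv):
    f=210/np.tan(np.radians(P['fov_y'])/2);uv=np.atleast_2d(uv).astype(float)
    r=np.c_[(uv[:,0]-P['cx'])/f,-(uv[:,1]-P['cy'])/f,-np.ones(len(uv))]
    M=np.array(P['cam_to_world']);return M[:3,3],r@M[:3,:3].T
def onplane(P,uv,z):
    o,r=rays(P,uv);return o+r*((z-o[2])/r[:,2])[:,None]
def cloud(P,d):
    v,u=np.mgrid[:420,:560];o,r=rays(P,np.c_[u.ravel(),v.ravel()])
    return (o+r*d.ravel()[:,None]).reshape(420,560,3)
E
python3 - <<'E'
from h import *
for n in('top','side'):
    im,d,P=grab(n,n+'0.png');print({k:v for k,v in P.items()})
    X=cloud(P,d);print((d>0).mean(),np.median(X[d>0][:,2]))
print(manip.get_obs())
E
```

```text
pics
{'fov_y': 52.83237610130259, 'cx': 280.86158744309006, 'cy': 208.68137090600226, 'cam_to_world': array([[ 0.02344241,  0.99255702, -0.11950324,  0.38555513],
       [-0.99961004,  0.02508589,  0.01226671,  0.00169745],
       [ 0.01517326,  0.11916908,  0.99275803,  1.15648345],
       [ 0.        ,  0.        ,  0.        ,  1.        ]])}
0.9959438775510204 -0.00024346342935321896
{'fov_y': 46.69585662065322, 'cx': 278.8588769829119, 'cy': 206.4110596357146, 'cam_to_world': array([[-0.80404528,  0.46281413, -0.37324826,  0.07149254],
       [-0.59454004, -0.61974737,  0.51228443,  0.66747899],
       [ 0.00577285,  0.63381091,  0.77346648,  1.05673929],
       [ 0.        ,  0.        ,  0.        ,  1.        ]])}
0.995922619047619 -0.001051733988917336
{'time_s': 0.1, 'joint_positions': array([-1.31208667e+00,  2.45729704e-01,  1.55888159e+00,  9.98654108e-06,
        1.33874016e+00, -1.74088154e-01]), 'joint_velocities': array([ 0.0004932 , -0.000955  , -0.00295479,  0.00206904,  0.00058836,
        0.0002906 ]), 'joint_efforts': array([-8.12793314e-04, -4.16914237e+01, -3.15528417e+01,  6.86097890e-02,
        3.09297605e-02, -5.68209236e-05]), 'tool_pos': array([ 0.27249015, -0.58952125,  0.20447052]), 'tool_rot': array([ 9.76676855e-01,  2.14712708e-01, -3.23429189e-05, -8.78818800e-04]), 'wrist_force': array([-0.60513441,  0.11340202, -0.30059271]), 'wrist_torque': array([ 0.02775758,  0.02639152, -0.00064677]), 'grip_force': 0.0, 'finger_gap': 0.09407979440109607}
```

View pics/top0.png

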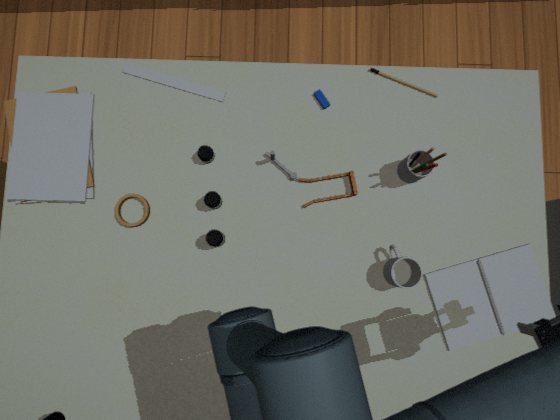

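View pics/side0.png

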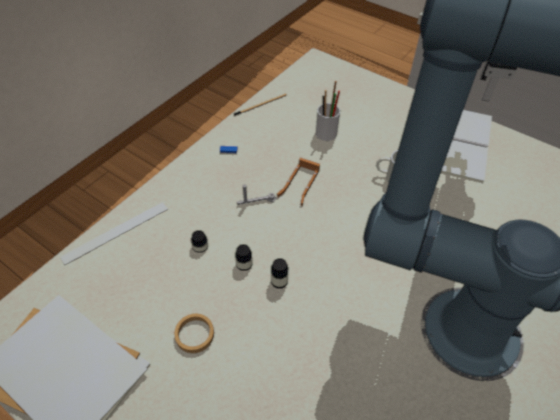

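The top view shows the bottles at about (205,154), (213,200) and (215,238). The rack spans (295–357, 172–208) with its mouth facing left, and the gate is open from about (295,180) to (268,156). The side view shows the bottle nearest the robot is the tallest.

```bash
python3 - <<'E'
from h import *
for n in('top','side'):
    im,d,P=grab(n);X=cloud(P,d);hsv=cv2.cvtColor(im,cv2.COLOR_RGB2HSV)
    print(n)
    Z=X[:,:,2];R=(X[:,:,0]>.3)&(X[:,:,0]<.85)&(X[:,:,1]>-.35)&(X[:,:,1]<.45)
    blk=((im.max(2)<45)&R&(Z>.02)).astype(np.uint8)
    k,l,s,c=cv2.connectedComponentsWithStats(blk)
    for i in range(1,k):
        if s[i,4]>25:
            m=l==i;t=np.percentile(Z[m],90);mm=m&(Z>t-.006)
            print('blk',c[i].round(1),s[i,4],'top',t.round(4),'xy',X[mm].mean(0).round(4),np.median(X[mm],0).round(4),'ext',np.ptp(X[mm],0).round(3))
    br=(R&(hsv[:,:,1]>110)&(hsv[:,:,0]<25)&(Z>.006)&(Z<.045)).astype(np.uint8)
    k,l,s,c=cv2.connectedComponentsWithStats(br)
    for i in range(1,k):
        if s[i,4]>40:
            m=l==i;q=X[m];print('br',s[i],'mean',q.mean(0).round(4),'box',cv2.minAreaRect((q[:,:2]*1000).astype(np.float32)),'zmax',q[:,2].max())
            np.save(f'br_{n}_{i}.npy',q)
    g=R&(Z>.03)&(Z<.09)&(blk==0)&(X[:,:,1]>-.1)&(X[:,:,1]<.12)
    if g.any(): 
        k,l,s,c=cv2.connectedComponentsWithStats(g.astype(np.uint8))
        for i in range(1,k): 
            if s[i,4]>4: print('pin?',s[i],X[l==i].mean(0).round(4),X[l==i].max(0).round(4))
    cv2.imwrite(f'pics/z_{n}.png',cv2.resize(im[140:220,180:370] if n=='top' else im[140:300,170:340],None,fx=4 if n=='top' else 3.5,fy=4 if n=='top' else 3.5,interpolation=cv2.INTER_CUBIC)[:,:,::-1])
E
```

```text
top
blk [205.2 153.2] 186 top 0.0502 xy [0.6627 0.1937 0.0669] [0.6667 0.1969 0.048 ] ext [0.299 0.212 1.112]
blk [415.  157.2] 40 top 0.1597 xy [ 0.6498 -0.341   0.1591] [ 0.6499 -0.3403  0.1596] ext [0.005 0.007 0.005]
blk [212.  199.4] 199 top 0.0659 xy [0.5404 0.1714 0.0638] [0.5403 0.1711 0.0636] ext [0.033 0.034 0.011]
blk [214.1 237.9] 214 top 0.0821 xy [0.4378 0.1587 0.0874] [0.4382 0.1592 0.08  ] ext [0.068 0.175 1.08 ]
blk [311.3 336.7] 1008 top 0.7176 xy [ 0.3033 -0.0394  0.717 ] [ 0.3033 -0.0393  0.7163] ext [0.007 0.056 0.018]
br [343 171  14  26 143] mean [ 0.5966 -0.2026  0.0242] box ((596.5195922851562, -198.80113220214844), (64.18380737304688, 24.937711715698242), 11.935616493225098) zmax 0.03443596578218955
br [322 174  19   6  52] mean [ 0.6155 -0.1483  0.0136] box ((615.8527221679688, -148.35342407226562), (6.4529900550842285, 51.394378662109375), 11.648492813110352) zmax 0.019649179940551376
br [299 178  21   4  55] mean [ 0.6051 -0.0886  0.0141] box ((604.591064453125, -87.88890075683594), (8.89648723602295, 55.09489440917969), 5.720794677734375) zmax 0.01987624
[... 712 characters left out ...]
6662 0.2017 0.0468] ext [0.03  0.03  0.009]
blk [243.1 254.2] 204 top 0.064 xy [0.5381 0.1762 0.0625] [0.538  0.1759 0.0627] ext [0.031 0.031 0.009]
blk [278.9 269.2] 212 top 0.0802 xy [0.4363 0.1653 0.0787] [0.4368 0.1656 0.0787] ext [0.031 0.033 0.009]
br [298 158  21  15 151] mean [ 0.5963 -0.2015  0.02  ] box ((596.0299072265625, -198.66049194335938), (62.795963287353516, 25.344757080078125), 11.927522659301758) zmax 0.03371161242221343
br [175 314  38  38 413] mean [0.5068 0.3938 0.0183] box ((507.8258972167969, 392.6553955078125), (84.18109130859375, 85.64512634277344), 53.60181427001953) zmax 0.025471882246770994
pin? [242 184   5  16  61] [0.6621 0.0188 0.0573] [0.6689 0.0243 0.081 ]
```

View pics/z_top.png

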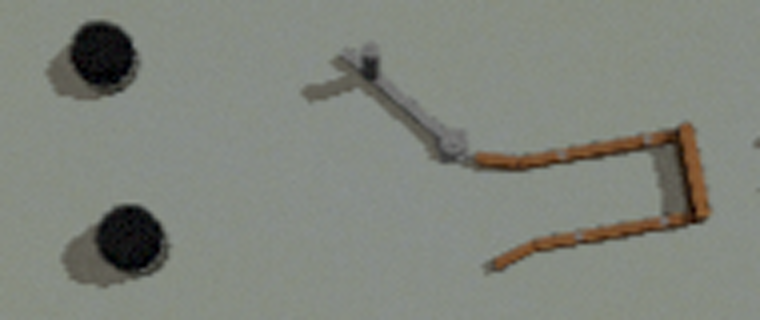

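The zoomed crop shows the rail tips at about (475,157) and (490,267), the hinge post at (452,143), the pin top at (370,48), and the inner edge of the end block from (680,132) to (690,220). Next I'll fit the rack frame from these.

```bash
python3 - <<'E'
from h import *
P=cams.camera_params('top')
pt=lambda u,v,z:onplane(P,[180+u/4-.375,140+v/4-.375],z)[0,:2]
th=np.radians(11.8);ex=np.array([np.cos(th),np.sin(th)]);ey=np.array([-ex[1],ex[0]])
for nm,p in dict(tipU=pt(475,157,.015),tipL=pt(488,267,.015),hinge=pt(452,143,.018),pin=pt(370,48,.078),e1=pt(682,132,.03),e2=pt(692,218,.03),rails=np.array([.5876,-.1541]),tall=np.array([.437,.162]),med=np.array([.539,.1735]),short=np.array([.666,.199]),mouthguess=np.array([.57,-.06])).items():
    d=p-np.array([.57,-.065]);print(nm,p.round(4),'rack-ish',(d@ex).round(4),(d@ey).round(4))
o=manip.get_obs()
print('to tall above', )
E
```

```text
tipU [ 0.6066 -0.0585] rack-ish 0.0371 -0.0011
tipL [ 0.5307 -0.0688] rack-ish -0.0392 0.0043
hinge [ 0.6153 -0.0424] rack-ish 0.049 0.0128
pin [0.6648 0.0147] rack-ish 0.1091 0.0586
e1 [ 0.6246 -0.1982] rack-ish 0.0262 -0.1415
e2 [ 0.5657 -0.2052] rack-ish -0.0329 -0.1363
rails [ 0.5876 -0.1541] rack-ish -0.001 -0.0908
tall [0.437 0.162] rack-ish -0.0838 0.2494
med [0.539  0.1735] rack-ish 0.0184 0.2398
short [0.666 0.199] rack-ish 0.148 0.2388
mouthguess [ 0.57 -0.06] rack-ish 0.001 0.0049
to tall above
```

Call:
play_rows(motion=[{"claw": 0, "travel": [0, 0, 0], "spin": -0.14}, {"claw": 0, "travel": [0, 0, 0], "spin": -0.14}, {"claw": 0, "travel": [0, 0, 0], "spin": -0.14}, {"claw": 0, "travel": [0, 0, 0], "spin": -0.14}, {"claw": 0, "travel": [0, 0, 0], "spin": -0.14}, {"claw": 0, "travel": [0, 0, 0], "spin": -0.14}, {"claw": 0, "travel": [0, 0, 0], "spin": -0.14}, {"claw": 0, "travel": [0, 0, 0], "spin": -0.14}, {"claw": 0, "travel": [0, 0, 0], "spin": -0.14}, {"claw": 0, "travel": [0, 0, 0], "spin": -0.023}])

```text
time_s: 1.2
tool_pos: [0.2726, -0.5899, 0.2052]
tool_rot: [0.63, 0.776, 0.0, -0.0]
wrist_force: [0.0, -0.1, -0.2]
finger_gap: 0.0937
grip_force: 0.0
```

Call:
play_rows(motion=[{"claw": 0, "travel": [0.05, 0.0465, -0.01], "spin": 0}, {"claw": 0, "travel": [0.05, 0.0465, -0.01], "spin": 0}, {"claw": 0, "travel": [0.05, 0.0465, -0.01], "spin": 0}, {"claw": 0, "travel": [0.05, 0.0465, -0.01], "spin": 0}, {"claw": 0, "travel": [0.05, 0.0465, -0.01], "spin": 0}, {"claw": 0, "travel": [0.05, 0.0465, -0.01], "spin": 0}, {"claw": 0, "travel": [0.05, 0.0465, -0.01], "spin": 0}, {"claw": 0, "travel": [0.05, 0.0465, -0.01], "spin": 0}, {"claw": 0, "travel": [0.05, 0.0465, -0.01], "spin": 0}, {"claw": 0, "travel": [0.05, 0.0465, -0.01], "spin": 0}, {"claw": 0, "travel": [0.05, 0.0465, -0.01], "spin": 0}, {"claw": 0, "travel": [0.05, 0.0465, -0.01], "spin": 0}, {"claw": 0, "travel": [0.05, 0.0465, -0.01], "spin": 0}, {"claw": 0, "travel": [0.05, 0.0465, -0.01], "spin": 0}, {"claw": 0, "travel": [0, 0, 0], "spin": 0}, {"claw": 0, "travel": [0, 0, 0], "spin": 0}])

```text
time_s: 2.8
tool_pos: [0.5693, -0.0987, 0.2893]
tool_rot: [0.631, 0.776, -0.0, -0.0]
wrist_force: [-0.2, -0.1, 0.5]
finger_gap: 0.094
grip_force: 0.0
```

```bash
python3 - <<'E'
from h import *
print(manip.get_obs()['joint_positions'].round(2))
im,d,P=grab('wrist','w1.png');print(P);np.savez('w1.npz',im=im,d=d)
X=cloud(P,d);print((d>0).mean(),X[30:400:120,30:560:120].round(3).tolist())
E
```

```text
[-0.37  0.02  1.65 -0.    1.47 -0.57]
{'fov_y': 63.360065755666454, 'cx': 285.96137611927486, 'cy': 202.9461884345037, 'cam_to_world': array([[ 0.97880642, -0.19664569, -0.0571705 ,  0.55250879],
       [ 0.2047797 ,  0.93739036,  0.28171722, -0.01591748],
       [-0.0018074 , -0.28745399,  0.95779274,  0.46775758],
       [ 0.        ,  0.        ,  0.        ,  1.        ]])}
0.9961181972789116 [[[0.223, 0.001, 0.001], [0.368, 0.032, -0.002], [0.515, 0.063, -0.001], [0.661, 0.093, 0.001], [0.807, 0.124, -0.0]], [[0.22, -0.152, -0.001], [0.382, -0.118, -0.002], [0.543, -0.084, -0.001], [0.705, -0.05, -0.001], [0.867, -0.016, -0.002]], [[0.22, -0.338, 0.001], [0.399, -0.301, -0.001], [0.578, -0.263, 0.0], [0.615, -0.08, 0.325], [0.937, -0.188, -0.001]], [[0.511, -0.085, 0.41], [0.42, -0.53, 0.0], [0.622, -0.488, -0.0], [0.825, -0.447, -0.002], [0.612, -0.065, 0.408]]]
```

View pics/w1.png

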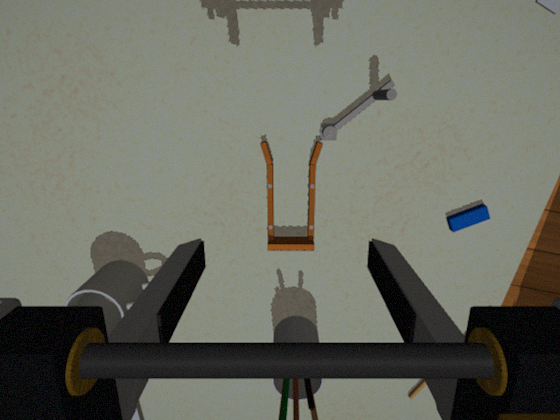

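The wrist view shows the rack, with the left rail near column 270, the right rail near 312, the mouth at row ~138–142, the end block at rows 237–250, the hinge at (327,132) and the pin at (390,93).

```bash
cat > rack.py <<'E'
from h import *
def fit(im,P):
    hsv=cv2.cvtColor(im,cv2.COLOR_RGB2HSV)
    m=(hsv[:,:,1]>120)&(hsv[:,:,0]<25)&(hsv[:,:,2]>60)
    v,u=np.nonzero(m);p=onplane(P,np.c_[u,v],.015)[:,:2]
    th=np.radians(11.8);O=np.array([.569,-.065])
    for it in range(3):
        ex=np.array([np.cos(th),np.sin(th)]);ey=np.array([-ex[1],ex[0]])
        q=np.c_[(p-O)@ex,(p-O)@ey]
        s=[];c=[]
        for sg in(-1,1):
            k=(abs(q[:,0]*sg-.029)<.010)&(q[:,1]<-.04)&(q[:,1]>-.13)
            a=np.polyfit(q[k,1],q[k,0],1);s.append(a[0]);c.append(np.polyval(a,-.085))
        dx=np.mean(c)
        print('slopes',np.round(s,4),'rails at',np.round(c,4),'n',k.sum(),'top y max',[np.percentile(q[(q[:,1]>-.03)&(q[:,1]<.02)&(abs(q[:,0]*g-.038)<.012),1],99).round(4) for g in(-1,1)],
         'end y',np.percentile(q[(abs(q[:,0])<.018)&(q[:,1]<-.1)&(q[:,1]>-.2),1],[1,50,98]).round(4))
        th-=np.mean(s);O=O+ex*(dx+np.mean(s)*.085)
    return O,np.degrees(th)
if __name__=='__main__':
    z=np.load('w1.npz');P=cams.camera_params('wrist');O,a=fit(z['im'],P);print(O,a)
    th=np.radians(a);ex=np.array([np.cos(th),np.sin(th)]);ey=np.array([-ex[1],ex[0]])
    f=lambda u,v,h:(onplane(P,[u,v],h)[0,:2]-O)
    for n,(u,v,h) in dict(hinge=(328,131,.018),pin=(391,93,.078),endfar=(291,249,.03)).items(): d=f(u,v,h);print(n,(d@ex).round(4),(d@ey).round(4))
E
python3 rack.py
```

```text
slopes [0.0025 0.0004] rails at [-0.0297  0.0272] n 312 top y max [np.float64(-0.0011), np.float64(-0.0012)] end y [-0.1554 -0.1514 -0.1467]
slopes [ 0.0011 -0.001 ] rails at [-0.0285  0.0285] n 312 top y max [np.float64(-0.0012), np.float64(-0.0011)] end y [-0.1554 -0.1514 -0.1467]
slopes [ 0.0011 -0.0011] rails at [-0.0285  0.0285] n 312 top y max [np.float64(-0.0012), np.float64(-0.0011)] end y [-0.1554 -0.1514 -0.1467]
[ 0.56788235 -0.06523349] 11.717775393176096
hinge 0.0482 0.0133
pin 0.1081 0.059
endfar 0.0008 -0.1478
```

Call:
play_rows(motion=[{"claw": 0, "travel": [0.067, -0.018, 0.02], "spin": 0}, {"claw": 0, "travel": [0.067, -0.018, 0.02], "spin": 0}, {"claw": 0, "travel": [0.067, -0.018, 0.02], "spin": 0}, {"claw": 0, "travel": [0.067, -0.018, 0.02], "spin": 0}, {"claw": 0, "travel": [0.067, -0.018, 0.02], "spin": 0}, {"claw": 0, "travel": [0.067, -0.018, 0.02], "spin": 0}, {"claw": 0, "travel": [0.067, -0.02, 0.02], "spin": 0}, {"claw": 0, "travel": [0, 0, 0.02], "spin": -0.0014}, {"claw": 0, "travel": [0, 0, 0.02], "spin": 0}, {"claw": 0, "travel": [0, 0, 0], "spin": 0}, {"claw": 0, "travel": [0, 0, 0], "spin": 0}])

```text
time_s: 3.95
tool_pos: [0.4373, 0.1592, 0.1814]
tool_rot: [0.631, 0.775, -0.0, -0.0]
wrist_force: [0.3, -0.4, -0.1]
finger_gap: 0.094
grip_force: 0.0
```

```bash
cat >> h.py <<'E'
O=np.array([.568,-.0665]);_t=np.radians(11.72);EX=np.array([np.cos(_t),np.sin(_t)]);EY=np.array([-EX[1],EX[0]])
def rk(p): d=np.asarray(p)[...,:2]-O;return np.stack([d@EX,d@EY],-1)
def tcp():
    o=manip.get_obs();print('t',round(o['time_s'],2),'tcp rack',rk(o['tool_pos']).round(4),'z',o['tool_pos'][2].round(4),'yawerr',np.degrees(2*np.arctan2(o['tool_rot'][1],o['tool_rot'][0])).round(2)-90-11.72,'F',o['wrist_force'].round(1),'gap',round(o['finger_gap'],4))
def bottles(n,name=None):
    im,d,P=grab(n,name);X=cloud(P,d);Z=X[:,:,2];q=rk(X)
    m=(im.max(2)<45)&(Z>.03)&(Z<.09)&(q[:,:,1]>-.15)&(q[:,:,1]<.33)&(abs(q[:,:,0]-.03)<.2)
    k,l,s,c=cv2.connectedComponentsWithStats(m.astype(np.uint8))
    for i in range(1,k):
        if s[i,4]>60:
            zt=np.percentile(Z[l==i],90);h=min((.048,.064,.08),key=lambda a:abs(a-zt))
            mm=(l==i)&(Z>h-.006);v,u=np.nonzero(mm)
            e=cv2.minEnclosingCircle(np.c_[u,v].astype(np.float32))
            p=onplane(P,np.c_[u,v],h);lo,hi=rk(p).min(0),rk(p).max(0)
            print(n,'top',zt.round(4),'h',h,'rack',rk(p).mean(0).round(4),'mid',((lo+hi)/2).round(4),'ext',(hi-lo).round(4))
E
python3 -c "
from h import *
tcp();bottles('wrist','w2.png');bottles('top');bottles('side')"
```

```text
t 3.95 tcp rack [-0.0821  0.2475] z 0.1814 yawerr -0.019999999999997797 F [ 0.3 -0.4 -0.1] gap 0.094
wrist top 0.0798 h 0.08 rack [-0.0818  0.2499] mid [-0.0817  0.2495] ext [0.0352 0.0357]
wrist top 0.0474 h 0.048 rack [0.149  0.2403] mid [0.1485 0.2403] ext [0.0385 0.0358]
wrist top 0.0636 h 0.064 rack [0.0202 0.2411] mid [0.0203 0.2411] ext [0.0359 0.0361]
top top 0.0501 h 0.048 rack [0.1506 0.2381] mid [0.1504 0.2383] ext [0.0339 0.0333]
top top 0.0665 h 0.064 rack [0.0243 0.2308] mid [0.0221 0.2319] ext [0.0304 0.0205]
side top 0.0487 h 0.048 rack [0.1496 0.2435] mid [0.1488 0.2441] ext [0.0319 0.033 ]
side top 0.0647 h 0.064 rack [0.0197 0.2444] mid [0.0192 0.2439] ext [0.0299 0.0324]
side top 0.0805 h 0.08 rack [-0.0821  0.2556] mid [-0.0834  0.2546] ext [0.0301 0.0322]
```

View pics/w2.png

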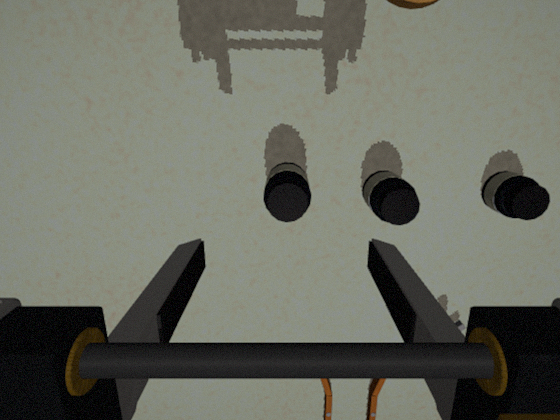

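The wrist view shows the three caps in a row at about (288,195), (395,200) and (522,197), with the tallest between the fingers. Its cap size of 36 mm and heights match, so I'm grasping it.

Call:
play_rows(motion=[{"claw": 0, "travel": [0.0037, 0, 0.05], "spin": 0}, {"claw": 0, "travel": [0, 0, 0.05], "spin": 0}, {"claw": 0, "travel": [0, 0, 0.05], "spin": 0}, {"claw": 0, "travel": [0, 0, 0.05], "spin": 0}, {"claw": 0, "travel": [0, 0, 0.04], "spin": 0}, {"claw": 0, "travel": [0, 0, 0.02], "spin": 0}, {"claw": 0, "travel": [0, 0, 0], "spin": 0}, {"claw": 1, "travel": [0, 0, 0], "spin": 0}, {"claw": 1, "travel": [0, 0, 0], "spin": 0}, {"claw": 1, "travel": [0, 0, 0], "spin": 0}, {"claw": 1, "travel": [0, 0, 0], "spin": 0}, {"claw": 1, "travel": [0, 0, 0], "spin": 0}, {"claw": 1, "travel": [0, 0, 0], "spin": 0}], force=12)

```text
time_s: 5.4
tool_pos: [0.4363, 0.1628, 0.0256]
tool_rot: [0.63, 0.776, 0.0, 0.0]
wrist_force: [-0.2, -0.1, -0.8]
finger_gap: 0.0497
grip_force: 0.0
```

```bash
python3 -c "
from h import *
tcp();bottles('side')"
```

```text
t 5.4 tcp rack [-0.0824  0.2513] z 0.0256 yawerr 0.1500000000000039 F [-0.2 -0.1 -0.8] gap 0.0497
side top 0.0486 h 0.048 rack [0.149  0.2436] mid [0.1488 0.2441] ext [0.0319 0.033 ]
side top 0.0631 h 0.064 rack [0.0192 0.2525] mid [0.0183 0.251 ] ext [0.029  0.0212]
side top 0.0805 h 0.08 rack [-0.0802  0.2582] mid [-0.0805  0.2602] ext [0.0534 0.023 ]
```

Call:
play_rows(motion=[{"claw": 1, "travel": [0, 0, 0], "spin": 0}, {"claw": 1, "travel": [0, 0, 0], "spin": 0}, {"claw": 1, "travel": [0, 0, 0], "spin": 0}, {"claw": 1, "travel": [-0.015, 0.007, 0], "spin": 0}, {"claw": 1, "travel": [-0.025, 0.013, 0], "spin": 0}, {"claw": 1, "travel": [-0.025, 0.013, 0], "spin": 0}, {"claw": 1, "travel": [-0.025, 0.013, 0], "spin": 0}, {"claw": 1, "travel": [-0.025, 0.013, 0], "spin": 0}, {"claw": 1, "travel": [-0.025, 0.013, 0], "spin": 0}, {"claw": 1, "travel": [-0.025, 0.013, 0], "spin": 0}, {"claw": 1, "travel": [-0.025, 0.013, 0], "spin": 0}, {"claw": 1, "travel": [-0.025, 0.013, 0], "spin": 0}, {"claw": 1, "travel": [-0.025, 0.013, 0], "spin": 0}, {"claw": 1, "travel": [-0.025, 0.0133, 0], "spin": 0}, {"claw": 1, "travel": [-0.025, 0, 0], "spin": 0}, {"claw": 1, "travel": [-0.025, 0, 0], "spin": 0}, {"claw": 1, "travel": [-0.025, 0, 0], "spin": 0}, {"claw": 1, "travel": [-0.02, 0, 0], "spin": 0}, {"claw": 1, "travel": [-0.01, 0, 0], "spin": 0}])

```text
time_s: 7.35
tool_pos: [0.5626, -0.0388, 0.0255]
tool_rot: [0.631, 0.776, 0.0, 0.0]
wrist_force: [-0.1, 2.7, 5.9]
finger_gap: 0.0433
grip_force: 12.0
```

```bash
python3 -c "
from h import *
tcp();bottles('side');bottles('top')
im,d,P=grab('wrist','w3.png')"
```

```text
t 7.35 tcp rack [0.0003 0.0282] z 0.0255 yawerr 0.07999999999999652 F [-0.1  2.7  5.9] gap 0.0433
side top 0.0797 h 0.08 rack [0.001  0.0327] mid [0.0037 0.0308] ext [0.0392 0.0326]
side top 0.0486 h 0.048 rack [0.1493 0.2442] mid [0.1484 0.2444] ext [0.0312 0.0324]
side top 0.0637 h 0.064 rack [0.0185 0.2447] mid [0.0185 0.2446] ext [0.0285 0.0351]
top top 0.0503 h 0.048 rack [0.1508 0.238 ] mid [0.151  0.2383] ext [0.0317 0.0333]
top top 0.0656 h 0.064 rack [0.021  0.2384] mid [0.021  0.2392] ext [0.0326 0.0349]
```

View pics/w3.png

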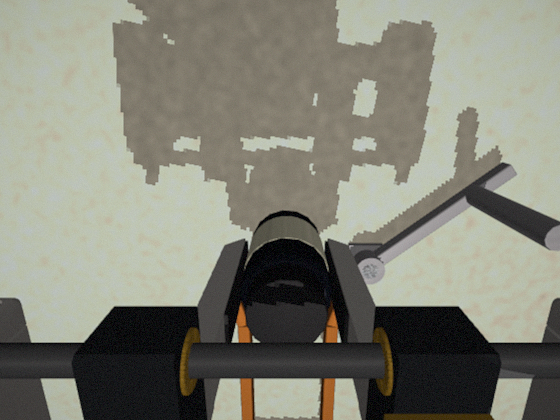

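The view shows the bottle cap at about (287,300), centred between the rails (columns 245 and 328), with the hinge clear of the finger. Pushing it in.

Call:
play_rows(motion=[{"claw": 1, "travel": [-0.015, 0, 0], "spin": 0}, {"claw": 1, "travel": [-0.015, 0, 0], "spin": 0}, {"claw": 1, "travel": [-0.015, 0, 0], "spin": 0}, {"claw": 1, "travel": [-0.015, 0, 0], "spin": 0}, {"claw": 1, "travel": [-0.015, 0, 0], "spin": 0}, {"claw": 1, "travel": [-0.015, 0, 0], "spin": 0}, {"claw": 1, "travel": [-0.015, 0, 0], "spin": 0}, {"claw": 1, "travel": [-0.015, 0, 0], "spin": 0}])

```text
time_s: 8.3
tool_pos: [0.5774, -0.1087, 0.0255]
tool_rot: [0.63, 0.776, 0.0, -0.0]
wrist_force: [-1.2, 2.9, 5.9]
finger_gap: 0.0434
grip_force: 12.0
```

Call:
play_rows(motion=[{"claw": 1, "travel": [-0.015, 0, 0], "spin": 0}, {"claw": 1, "travel": [-0.015, 0, 0], "spin": 0}, {"claw": 1, "travel": [-0.015, 0, 0], "spin": 0}, {"claw": 1, "travel": [-0.015, 0, 0], "spin": 0}, {"claw": 1, "travel": [-0.015, 0, 0], "spin": 0}, {"claw": 1, "travel": [-0.015, 0, 0], "spin": 0}, {"claw": 1, "travel": [-0.015, 0, 0], "spin": 0}, {"claw": 1, "travel": [-0.008, 0, 0], "spin": 0}, {"claw": 1, "travel": [-0.004, 0, 0], "spin": 0}, {"claw": 1, "travel": [0, 0, 0], "spin": 0}])

```text
time_s: 9.3
tool_pos: [0.5917, -0.1775, 0.0254]
tool_rot: [0.63, 0.776, -0.0, 0.0]
wrist_force: [-0.3, 0.9, 3.8]
finger_gap: 0.0438
grip_force: 12.0
```

```bash
python3 -c "
from h import *
tcp();bottles('side')"
```

```text
t 9.3 tcp rack [ 0.0006 -0.1135] z 0.0254 yawerr 0.12000000000000277 F [-0.3  0.9  3.8] gap 0.0438
side top 0.0801 h 0.08 rack [-0.001  -0.1087] mid [-0.0003 -0.109 ] ext [0.0328 0.0319]
side top 0.0485 h 0.048 rack [0.1495 0.2442] mid [0.1488 0.2444] ext [0.0305 0.0324]
side top 0.0641 h 0.064 rack [0.0201 0.2476] mid [0.0185 0.2454] ext [0.0285 0.0334]
```

Call:
play_rows(motion=[{"claw": 1, "travel": [-0.003, 0, 0], "spin": 0}, {"claw": 1, "travel": [0, 0, 0], "spin": 0}, {"claw": 0, "travel": [0, 0, 0], "spin": 0}, {"claw": 0, "travel": [0, 0, 0], "spin": 0}, {"claw": 0, "travel": [0, 0, 0], "spin": 0}, {"claw": 0, "travel": [0, 0, -0.03], "spin": 0}, {"claw": 0, "travel": [0, 0, -0.07], "spin": 0}, {"claw": 0, "travel": [0, 0, -0.07], "spin": 0}, {"claw": 0, "travel": [0.0744, 0.004, 0], "spin": 0}, {"claw": 0, "travel": [0.0744, 0.004, 0], "spin": 0}, {"claw": 0, "travel": [0.0744, 0.004, 0], "spin": 0}, {"claw": 0, "travel": [0.0744, 0.004, 0], "spin": 0}, {"claw": 0, "travel": [0.0744, 0.004, 0], "spin": 0}, {"claw": 0, "travel": [0.0744, 0.004, 0], "spin": 0}, {"claw": 0, "travel": [0.0744, 0.004, 0], "spin": 0}, {"claw": 0, "travel": [0.0744, 0.004, 0], "spin": 0}, {"claw": 0, "travel": [0, 0, 0], "spin": 0}, {"claw": 0, "travel": [0, 0, 0], "spin": 0}])

```text
time_s: 11.15
tool_pos: [0.5371, 0.1754, 0.1271]
tool_rot: [0.629, 0.777, -0.0, 0.0]
wrist_force: [0.5, -0.7, 0.1]
finger_gap: 0.0938
grip_force: 0.0
```

```bash
python3 -c "
from h import *
tcp();bottles('top');bottles('wrist');bottles('side')"
```

```text
t 11.15 tcp rack [0.0189 0.2431] z 0.1271 yawerr 0.26000000000000334 F [ 0.5 -0.7  0.1] gap 0.0938
top top 0.0817 h 0.08 rack [ 0.0004 -0.115 ] mid [ 0.0004 -0.1151] ext [0.0337 0.0348]
wrist top 0.0475 h 0.048 rack [0.1501 0.2403] mid [0.15   0.2403] ext [0.0372 0.0354]
wrist top 0.0637 h 0.064 rack [0.0216 0.2411] mid [0.0214 0.2407] ext [0.0348 0.0359]
wrist top 0.0728 h 0.08 rack [0.1064 0.0706] mid [0.107  0.0702] ext [0.0094 0.0055]
side top 0.0487 h 0.048 rack [0.1493 0.2439] mid [0.1491 0.2443] ext [0.0311 0.0336]
side top 0.0644 h 0.064 rack [0.02   0.2446] mid [0.019  0.2449] ext [0.0304 0.0324]
```

Call:
play_rows(motion=[{"claw": 0, "travel": [-0.0033, 0.003, 0.05], "spin": 0.004}, {"claw": 0, "travel": [0, 0, 0.05], "spin": 0}, {"claw": 0, "travel": [0, 0, 0.05], "spin": 0}, {"claw": 0, "travel": [0, 0, 0.022], "spin": 0}, {"claw": 0, "travel": [0, 0, 0], "spin": 0}, {"claw": 1, "travel": [0, 0, 0], "spin": 0}, {"claw": 1, "travel": [0, 0, 0], "spin": 0}, {"claw": 1, "travel": [0, 0, 0], "spin": 0}, {"claw": 1, "travel": [0, 0, 0], "spin": 0}, {"claw": 1, "travel": [0, 0, 0], "spin": 0}, {"claw": 1, "travel": [0, 0, 0], "spin": 0}, {"claw": 1, "travel": [0, 0, 0], "spin": 0}, {"claw": 1, "travel": [0, 0, 0], "spin": 0}, {"claw": 1, "travel": [0, 0, 0], "spin": 0}])

```text
time_s: 12.7
tool_pos: [0.5397, 0.1735, 0.0244]
tool_rot: [0.632, 0.775, 0.0, 0.0]
wrist_force: [-0.6, 0.4, 1.0]
finger_gap: 0.0437
grip_force: 12.0
```

Call:
play_rows(motion=[{"claw": 1, "travel": [-0.012, -0.002, 0], "spin": 0}, {"claw": 1, "travel": [-0.025, -0.004, 0], "spin": 0}, {"claw": 1, "travel": [-0.025, -0.004, 0], "spin": 0}, {"claw": 1, "travel": [-0.025, -0.004, 0], "spin": 0}, {"claw": 1, "travel": [-0.025, -0.004, 0], "spin": 0}, {"claw": 1, "travel": [-0.025, -0.004, 0], "spin": 0}, {"claw": 1, "travel": [-0.025, -0.004, 0], "spin": 0}, {"claw": 1, "travel": [-0.025, -0.004, 0], "spin": 0}, {"claw": 1, "travel": [-0.025, -0.004, 0], "spin": 0}, {"claw": 1, "travel": [-0.025, 0, 0], "spin": 0}, {"claw": 1, "travel": [-0.025, 0, 0], "spin": 0}, {"claw": 1, "travel": [-0.025, 0, 0], "spin": 0}, {"claw": 1, "travel": [-0.025, 0, 0], "spin": 0}, {"claw": 1, "travel": [-0.025, 0, 0], "spin": 0}, {"claw": 1, "travel": [-0.014, 0, 0], "spin": 0}, {"claw": 1, "travel": [0, 0, 0], "spin": 0}])

```text
time_s: 14.3
tool_pos: [0.5627, -0.039, 0.0244]
tool_rot: [0.632, 0.775, -0.0, 0.001]
wrist_force: [0.6, -1.7, 3.6]
finger_gap: 0.0436
grip_force: 12.0
```

Call:
play_rows(motion=[{"claw": 1, "travel": [-0.015, 0, 0], "spin": 0}, {"claw": 1, "travel": [-0.015, 0, 0], "spin": 0}, {"claw": 1, "travel": [-0.015, 0, 0], "spin": 0}, {"claw": 1, "travel": [-0.015, 0, 0], "spin": 0}, {"claw": 1, "travel": [-0.015, 0, 0], "spin": 0}, {"claw": 1, "travel": [-0.015, 0, 0], "spin": 0}, {"claw": 1, "travel": [-0.015, 0, 0], "spin": 0}, {"claw": 1, "travel": [-0.015, 0, 0], "spin": 0}, {"claw": 1, "travel": [-0.015, 0, 0], "spin": 0}, {"claw": 1, "travel": [-0.015, 0, 0], "spin": 0}, {"claw": 1, "travel": [-0.012, 0, 0], "spin": 0}, {"claw": 1, "travel": [0, 0, 0], "spin": 0}, {"claw": 1, "travel": [0, 0, 0], "spin": 0}])

```text
time_s: 15.6
tool_pos: [0.5818, -0.1327, 0.0243]
tool_rot: [0.632, 0.775, -0.0, 0.001]
wrist_force: [-0.1, -2.8, 1.7]
finger_gap: 0.0435
grip_force: 12.0
```

```bash
python3 -c "
from h import *
tcp();bottles('side')"
```

```text
t 15.6 tcp rack [ 0.0001 -0.0676] z 0.0243 yawerr -0.06999999999999496 F [-0.1 -2.8  1.7] gap 0.0435
side top 0.064 h 0.064 rack [ 0.0011 -0.0681] mid [-0.0004 -0.0738] ext [0.0315 0.0562]
side top 0.0489 h 0.048 rack [0.1494 0.2436] mid [0.1488 0.2441] ext [0.0305 0.0319]
```

Call:
play_rows(motion=[{"claw": 1, "travel": [-0.005, 0, 0], "spin": 0}, {"claw": 1, "travel": [0, 0, 0], "spin": 0}, {"claw": 0, "travel": [0, 0, 0], "spin": 0}, {"claw": 0, "travel": [0, 0, 0], "spin": 0}, {"claw": 0, "travel": [0, 0, 0], "spin": 0}, {"claw": 0, "travel": [0, 0, -0.03], "spin": 0}, {"claw": 0, "travel": [0, 0, -0.07], "spin": 0}, {"claw": 0, "travel": [0, 0, -0.07], "spin": 0}, {"claw": 0, "travel": [0.0646, 0.0312, 0], "spin": 0}, {"claw": 0, "travel": [0.0646, 0.0312, 0], "spin": 0}, {"claw": 0, "travel": [0.0646, 0.0312, 0], "spin": 0}, {"claw": 0, "travel": [0.0646, 0.0312, 0], "spin": 0}, {"claw": 0, "travel": [0.0646, 0.0312, 0], "spin": 0}, {"claw": 0, "travel": [0.0646, 0.0312, 0], "spin": 0}, {"claw": 0, "travel": [0.0646, 0.0312, 0], "spin": 0}, {"claw": 0, "travel": [0.0646, 0.0312, 0], "spin": 0}, {"claw": 0, "travel": [0, 0, 0], "spin": 0}, {"claw": 0, "travel": [0, 0, 0], "spin": 0}])

```text
time_s: 17.45
tool_pos: [0.6659, 0.1994, 0.1255]
tool_rot: [0.631, 0.776, -0.001, -0.0]
wrist_force: [0.6, 0.3, 0.3]
finger_gap: 0.0942
grip_force: 0.0
```

```bash
python3 -c "
from h import *
tcp();bottles('top');bottles('wrist');bottles('side')"
```

```text
t 17.45 tcp rack [0.1499 0.2405] z 0.1255 yawerr -1.7763568394002505e-15 F [0.6 0.3 0.3] gap 0.0942
top top 0.0816 h 0.08 rack [ 0.0007 -0.1152] mid [ 0.001  -0.1154] ext [0.034  0.0343]
top top 0.0661 h 0.064 rack [ 0.0001 -0.069 ] mid [ 0.0003 -0.0692] ext [0.0332 0.0341]
wrist top 0.0478 h 0.048 rack [0.1521 0.2403] mid [0.1521 0.2401] ext [0.0349 0.0366]
wrist top 0.0728 h 0.08 rack [0.1114 0.0707] mid [0.1112 0.0705] ext [0.0094 0.0044]
side top 0.0686 h 0.064 rack [-0.0025 -0.0855] mid [-0.0015 -0.0842] ext [0.0373 0.0746]
side top 0.0483 h 0.048 rack [0.1492 0.2441] mid [0.1491 0.2444] ext [0.0311 0.0324]
```

Call:
play_rows(motion=[{"claw": 0, "travel": [0, 0.002, 0.05], "spin": 0}, {"claw": 0, "travel": [0, 0, 0.05], "spin": 0}, {"claw": 0, "travel": [0, 0, 0.05], "spin": 0}, {"claw": 0, "travel": [0, 0, 0.026], "spin": 0}, {"claw": 0, "travel": [0, 0, 0], "spin": 0}, {"claw": 1, "travel": [0, 0, 0], "spin": 0}, {"claw": 1, "travel": [0, 0, 0], "spin": 0}, {"claw": 1, "travel": [0, 0, 0], "spin": 0}, {"claw": 1, "travel": [0, 0, 0], "spin": 0}, {"claw": 1, "travel": [0, 0, 0], "spin": 0}, {"claw": 1, "travel": [0, 0, 0], "spin": 0}, {"claw": 1, "travel": [0, 0, 0], "spin": 0}, {"claw": 1, "travel": [0, 0, 0], "spin": 0}, {"claw": 1, "travel": [0, 0, 0], "spin": 0}])

```text
time_s: 19.0
tool_pos: [0.6677, 0.199, 0.0208]
tool_rot: [0.632, 0.775, 0.0, 0.0]
wrist_force: [-0.0, -0.8, 1.2]
finger_gap: 0.0432
grip_force: 12.0
```

Call:
play_rows(motion=[{"claw": 1, "travel": [-0.008, -0.011, 0], "spin": 0}, {"claw": 1, "travel": [-0.016, -0.022, 0], "spin": 0}, {"claw": 1, "travel": [-0.016, -0.022, 0], "spin": 0}, {"claw": 1, "travel": [-0.016, -0.022, 0], "spin": 0}, {"claw": 1, "travel": [-0.016, -0.022, 0], "spin": 0}, {"claw": 1, "travel": [-0.016, -0.022, 0], "spin": 0}, {"claw": 1, "travel": [-0.016, -0.022, 0], "spin": 0}, {"claw": 1, "travel": [-0.016, -0.022, 0], "spin": 0}, {"claw": 1, "travel": [-0.016, -0.022, 0], "spin": 0}, {"claw": 1, "travel": [-0.016, -0.022, 0], "spin": 0}, {"claw": 1, "travel": [-0.016, -0.022, 0], "spin": 0}, {"claw": 1, "travel": [-0.016, -0.022, 0], "spin": 0}, {"claw": 1, "travel": [-0.02, 0, 0], "spin": 0}, {"claw": 1, "travel": [-0.025, 0, 0], "spin": 0}, {"claw": 1, "travel": [-0.025, 0, 0], "spin": 0}, {"claw": 1, "travel": [-0.025, 0, 0], "spin": 0}, {"claw": 1, "travel": [-0.025, 0, 0], "spin": 0}, {"claw": 1, "travel": [-0.015, 0, 0], "spin": 0}, {"claw": 1, "travel": [0, 0, 0], "spin": 0}])

```text
time_s: 20.9
tool_pos: [0.558, -0.0205, 0.0206]
tool_rot: [0.632, 0.775, -0.0, 0.0]
wrist_force: [-0.0, -0.9, 0.3]
finger_gap: 0.044
grip_force: 12.0
```

```bash
python3 -c "
from h import *
tcp();bottles('side')"
```

```text
t 20.9 tcp rack [-0.0005  0.0471] z 0.0206 yawerr -0.1799999999999944 F [-0.  -0.9  0.3] gap 0.044
side top 0.0798 h 0.08 rack [-0.0058 -0.1103] mid [-0.0059 -0.1096] ext [0.0215 0.0307]
side top 0.0523 h 0.048 rack [0.0055 0.0514] mid [0.01   0.0441] ext [0.0528 0.0459]
```

Call:
play_rows(motion=[{"claw": 1, "travel": [-0.015, 0.001, 0], "spin": 0}, {"claw": 1, "travel": [-0.015, 0, 0], "spin": 0}, {"claw": 1, "travel": [-0.015, 0, 0], "spin": 0}, {"claw": 1, "travel": [-0.015, 0, 0], "spin": 0}, {"claw": 1, "travel": [-0.015, 0, 0], "spin": 0}, {"claw": 1, "travel": [-0.015, 0, 0], "spin": 0}, {"claw": 1, "travel": [-0.015, 0, 0], "spin": 0}, {"claw": 1, "travel": [-0.015, 0, 0], "spin": 0}, {"claw": 1, "travel": [0, 0, 0], "spin": 0}, {"claw": 1, "travel": [0, 0, 0], "spin": 0}])

```text
time_s: 21.95
tool_pos: [0.5727, -0.0899, 0.0207]
tool_rot: [0.632, 0.775, -0.0, 0.0]
wrist_force: [0.8, 0.2, 0.7]
finger_gap: 0.0434
grip_force: 12.0
```

```bash
python3 -c "
from h import *
tcp()"
```

```text
t 21.95 tcp rack [-0.0001 -0.0239] z 0.0207 yawerr -0.11000000000000121 F [0.8 0.2 0.7] gap 0.0434
```

Call:
play_rows(motion=[{"claw": 0, "travel": [0, 0, 0], "spin": 0}, {"claw": 0, "travel": [0, 0, 0], "spin": 0}, {"claw": 0, "travel": [0, 0, 0], "spin": 0}, {"claw": 0, "travel": [0, 0, -0.03], "spin": 0}, {"claw": 0, "travel": [0, 0, -0.07], "spin": 0}, {"claw": 0, "travel": [0, 0, -0.08], "spin": 0}, {"claw": 0, "travel": [0.018, 0.036, -0.01], "spin": 0}, {"claw": 0, "travel": [0.018, 0.036, 0], "spin": 0}, {"claw": 0, "travel": [0.018, 0.036, 0], "spin": 0}, {"claw": 0, "travel": [0.018, 0.036, 0], "spin": 0}, {"claw": 0, "travel": [0.018, 0.036, 0], "spin": 0}, {"claw": 0, "travel": [0, 0, 0], "spin": 0}, {"claw": 0, "travel": [0, 0, 0], "spin": 0}])

```text
time_s: 23.25
tool_pos: [0.6671, -0.0146, 0.1342]
tool_rot: [0.632, 0.775, -0.0, -0.0]
wrist_force: [0.5, -0.6, 0.8]
finger_gap: 0.0937
grip_force: 0.0
```

```bash
python3 -c "
from h import *
tcp();bottles('top')
im,d,P=grab('wrist','w4.png');X=cloud(P,d);q=rk(X);Z=X[:,:,2]
m=(Z>.07)&(Z<.082)&(q[:,:,0]>.07)&(q[:,:,0]<.14)&(q[:,:,1]>.03)&(q[:,:,1]<.09)
v,u=np.nonzero(m);print(m.sum(),u.mean(),v.mean(),rk(onplane(P,np.c_[u,v],.078)).mean(0),np.ptp(q[m],0),Z[m].max())
"
```

```text
t 23.25 tcp rack [0.1075 0.0307] z 0.1342 yawerr -0.049999999999998934 F [ 0.5 -0.6  0.8] gap 0.0937
top top 0.0797 h 0.08 rack [ 0.0004 -0.1151] mid [ 0.0004 -0.1154] ext [0.0337 0.0343]
230 289.4478260869565 179.79565217391306 [0.10971507 0.06143461] [0.01076389 0.01136589] 0.07890907644885814
```

View pics/w4.png

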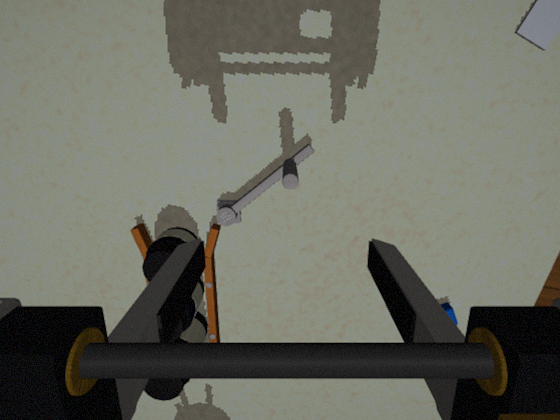

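The view shows the pin top at (289,180), the gate bar running from the hinge at (228,213) to (312,148), and the three bottles in file between the rails at the left. I'll cage the pin with the fingers aligned tangentially and swing the gate along its arc.

Call:
play_rows(motion=[{"claw": 0.55, "travel": [0.049, 0.003, 0], "spin": 0}, {"claw": 0.55, "travel": [0, 0, 0], "spin": 0.134}, {"claw": 0.55, "travel": [0, 0, 0], "spin": 0.134}, {"claw": 0.55, "travel": [0, 0, 0], "spin": 0.134}, {"claw": 0.55, "travel": [0, 0, 0], "spin": 0.134}, {"claw": 0.55, "travel": [0, 0, 0], "spin": 0.134}, {"claw": 0.55, "travel": [0, 0, 0], "spin": 0.134}, {"claw": 0.55, "travel": [0, 0, 0.03], "spin": 0}, {"claw": 0.55, "travel": [0, 0, 0.04], "spin": 0}, {"claw": 0.55, "travel": [0, 0, 0.04], "spin": 0}, {"claw": 0.55, "travel": [0, 0, 0.027], "spin": 0}, {"claw": 0.79, "travel": [0, 0, 0], "spin": 0}, {"claw": 0.79, "travel": [0, 0, 0], "spin": 0}, {"claw": 0.79, "travel": [0, 0, 0], "spin": 0}, {"claw": 0.79, "travel": [0, 0, 0], "spin": 0}, {"claw": 0.79, "travel": [0, 0, 0], "spin": 0}], force=5)

```text
time_s: 24.95
tool_pos: [0.6641, 0.0143, 0.0536]
tool_rot: [0.893, 0.449, 0.001, 0.001]
wrist_force: [0.7, -0.8, -0.8]
finger_gap: 0.0195
grip_force: 0.0
```

```bash
python3 -c "
from h import *
tcp()
im,d,P=grab('wrist','w5.png')"
```

```text
t 24.95 tcp rack [0.1105 0.0596] z 0.0536 yawerr -48.32 F [ 0.7 -0.8 -0.8] gap 0.0195
```

View pics/w5.png

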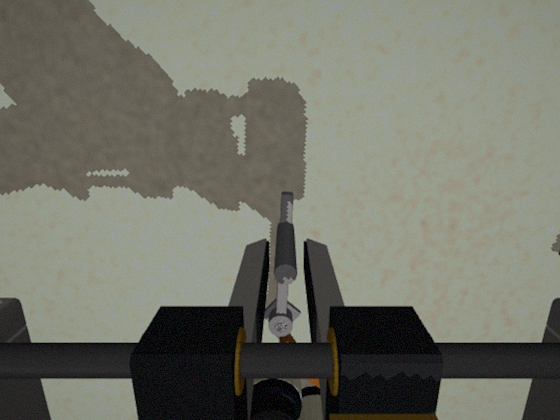

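The pin sits between the two fingers at (286,270) and the hinge is at (281,325). The cage is good, so I'm swinging the gate.

Call:
play_rows(motion=[{"claw": 0.79, "travel": [0, -0.0158, 0], "spin": -0.1178}, {"claw": 0.79, "travel": [0, -0.0158, 0], "spin": -0.1178}, {"claw": 0.79, "travel": [0, -0.0158, 0], "spin": -0.1178}, {"claw": 0.79, "travel": [0, -0.0158, 0], "spin": -0.1178}, {"claw": 0.79, "travel": [0, -0.0158, 0], "spin": -0.1178}, {"claw": 0.79, "travel": [0, -0.0158, 0], "spin": -0.1178}, {"claw": 0.79, "travel": [0, -0.0158, 0], "spin": -0.1178}, {"claw": 0.79, "travel": [0, -0.0158, 0], "spin": -0.1178}, {"claw": 0.79, "travel": [0, -0.0158, 0], "spin": -0.1178}, {"claw": 0.79, "travel": [0, -0.0158, 0], "spin": -0.1178}, {"claw": 0.79, "travel": [0, 0, 0], "spin": 0}])

```text
time_s: 26.1
tool_pos: [0.5742, 0.0216, 0.0527]
tool_rot: [0.469, 0.883, -0.0, -0.0]
wrist_force: [0.0, -0.2, 0.3]
finger_gap: 0.0197
grip_force: 0.0
```

```bash
cat > pin.py <<'E'
from h import *
tcp()
im,d,P=grab('wrist');X=cloud(P,d);q=rk(X);Z=X[:,:,2];t=rk(manip.get_obs()['tool_pos'])
m=(Z>.05)&(Z<.082)&(np.linalg.norm(q-t,axis=2)<.016)&(im.max(2)>70)
v,u=np.nonzero(m);print(m.sum(),u.mean(),v.mean(),np.median(q[m],0).round(4),'hinge r from tcp',t-[.05,.012],np.linalg.norm(t-[.05,.012]).round(4))
E
python3 pin.py
```

```text
t 26.1 tcp rack [0.0239 0.085 ] z 0.0527 yawerr 22.310000000000002 F [ 0.  -0.2  0.3] gap 0.0197
423 291.77777777777777 275.67848699763596 [0.0276 0.0843] hinge r from tcp [-0.02548383  0.07301388] 0.0773
```

Call:
play_rows(motion=[{"claw": 0.79, "travel": [0, -0.0158, 0], "spin": -0.1178}, {"claw": 0.79, "travel": [0, -0.0158, 0], "spin": -0.1178}, {"claw": 0.79, "travel": [0, -0.0158, 0], "spin": -0.1178}, {"claw": 0.79, "travel": [0, -0.0158, 0], "spin": -0.1178}, {"claw": 0.79, "travel": [0, -0.0158, 0], "spin": -0.1178}, {"claw": 0.79, "travel": [0, -0.0158, 0], "spin": -0.1178}, {"claw": 0.79, "travel": [0, -0.0158, 0], "spin": -0.1178}, {"claw": 0.79, "travel": [0, -0.0158, 0], "spin": -0.1178}, {"claw": 0.79, "travel": [0, -0.0158, 0], "spin": -0.1178}, {"claw": 0.79, "travel": [0, -0.0158, 0], "spin": -0.06}, {"claw": 0.79, "travel": [0, 0, 0], "spin": 0}])

```text
time_s: 27.25
tool_pos: [0.5392, -0.0601, 0.0529]
tool_rot: [-0.097, 0.995, -0.0, 0.001]
wrist_force: [0.1, 0.7, -0.1]
finger_gap: 0.0199
grip_force: 0.0
```

```bash
python3 pin.py
```

```text
t 27.25 tcp rack [-0.0269  0.0121] z 0.0529 yawerr 89.36000000000001 F [ 0.1  0.7 -0.1] gap 0.0199
456 291.9342105263158 274.8486842105263 [-0.0245  0.0154] hinge r from tcp [-0.0770637   0.00065309] 0.0771
```

Call:
play_rows(motion=[{"claw": 0.79, "travel": [0, -0.0035, 0], "spin": 0}, {"claw": 0.79, "travel": [0, -0.0035, 0], "spin": 0}, {"claw": 0.79, "travel": [0, 0, 0], "spin": 0}, {"claw": 0.79, "travel": [0, 0, 0], "spin": 0}])

```text
time_s: 27.7
tool_pos: [0.5392, -0.0632, 0.0525]
tool_rot: [-0.098, 0.995, 0.0, 0.0]
wrist_force: [-0.3, 2.1, 0.4]
finger_gap: 0.0195
grip_force: 0.4
```

```bash
python3 pin.py
```

```text
t 27.7 tcp rack [-0.0275  0.0091] z 0.0525 yawerr 89.53 F [-0.3  2.1  0.4] gap 0.0195
426 291.9600938967136 276.8286384976526 [-0.0242  0.0128] hinge r from tcp [-0.07753502 -0.00293582] 0.0776
```

Call:
play_rows(motion=[{"claw": 0.79, "travel": [0, -0.003, 0], "spin": 0}, {"claw": 0.79, "travel": [0, 0, 0], "spin": 0}, {"claw": 0.79, "travel": [0, 0, 0], "spin": 0}])

```text
time_s: 28.05
tool_pos: [0.5392, -0.0635, 0.0524]
tool_rot: [-0.098, 0.995, 0.002, -0.0]
wrist_force: [-1.0, 7.8, 1.8]
finger_gap: 0.0199
grip_force: 3.6
```

Call:
play_rows(motion=[{"claw": 0.79, "travel": [0, 0.009, 0], "spin": 0}, {"claw": 0.79, "travel": [0, 0, 0], "spin": 0}, {"claw": 0.79, "travel": [0, 0, -0.03], "spin": 0}, {"claw": 0.79, "travel": [0, 0, -0.06], "spin": 0}, {"claw": 0.79, "travel": [0, 0, -0.07], "spin": 0}, {"claw": 0.79, "travel": [0, 0, -0.07], "spin": 0}, {"claw": 0.79, "travel": [0.07, 0, 0], "spin": 0}, {"claw": 0.79, "travel": [0.07, 0, 0], "spin": 0}, {"claw": 0.79, "travel": [0.07, 0, 0], "spin": 0}, {"claw": 0.79, "travel": [0, 0, 0], "spin": 0}, {"claw": 0.79, "travel": [0, 0, 0], "spin": 0}])

```text
time_s: 29.15
tool_pos: [0.4149, -0.0851, 0.1909]
tool_rot: [-0.098, 0.995, -0.001, 0.001]
wrist_force: [-0.2, 0.2, 0.6]
finger_gap: 0.0198
grip_force: 0.0
```

```bash
python3 -c "
from h import *
tcp();bottles('top','top9.png');bottles('side','side9.png')
im=cv2.imread('pics/top9.png')[120:230,230:400];im2=cv2.imread('pics/side9.png')[130:240,220:390]
cv2.imwrite('pics/f.png',np.hstack([cv2.resize(i,(400,260)) for i in(im,im2)]))"
```

```text
t 29.15 tcp rack [-0.1537  0.0129] z 0.1909 yawerr 89.47999999999999 F [-0.2  0.2  0.6] gap 0.0198
top top 0.0803 h 0.08 rack [ 0.0006 -0.1152] mid [ 0.0008 -0.1154] ext [0.0345 0.0343]
side top 0.0775 h 0.08 rack [-0.0015 -0.1086] mid [-0.0026 -0.1084] ext [0.0283 0.0331]
```

View pics/f.png

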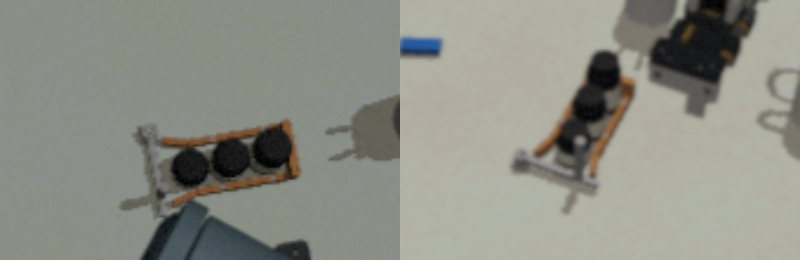

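The left crop shows the gate from the hinge at (148,132) to its tip at (162,210), square across the mouth. The bottles stand in file at (272,148), (230,157) and (190,168), tallest at the end, and the arm is clear, so I'm handing in.

```bash
python3 -c "
from station import manip
print(manip.hand_in())"
```

```text
the job is handed in; nothing more can be done
None
```

The three bottles stand in single file between the rails, tallest at the closed end, the gate is shut and released, and the job is handed in; the hand-in call did not say whether it passed.

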